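# Set the brush in the oil pot, then draw the damper rod to its band and hold it

## Task

Get the damper's piston rod ready for oiling: first pull the green-handled brush up out of its white holder, stand it bristles down in the metal oil pot beside the leaning blue cylinder and let go of it. Then take the rod by its black knob and draw it gently straight out along the cylinder until the whole yellow band is in the open, keeping the red band hidden inside the whole time, and finish while still holding the rod there. Do not wrench the rod sideways in its bore, and leave the other things where they are.

Things in the scene. Friction and masses are not known exactly. Their poses are not given: they have to be found in the camera images.
- brush: Loose upright oiling brush, 200 mm long, 50 g: stiff dark bristle head 18 mm across (lowest 28 mm), brass ferrule to 50 mm, then a straight round green handle 14 mm across. Origin at the centre of its flat bristle end, +z up the handle. Starts upright in the holder, resting on its floor.
- brush_grip (a point): A good place to grip the brush handle, on its axis 165 mm above the bristle end (35 mm below the handle's top).
- brush_stand: Fixed holder: white upright tube 36 mm across, 28 mm inside, its rim 100 mm and its floor 10 mm above the table, on a black disc 72 mm across. Origin at its underside on the axis.
- oil_pot: Fixed open aluminium pot (empty) at the cradle's right, 64 mm across, 56 mm inside, rim 85 mm and inner floor 6 mm above the table. Origin at its underside on the axis. Let go in it, the brush stays standing or leans on the rim.
- rod: Loose steel piston rod, 16 mm across, 152 mm long below its knob, 0.25 to 0.5 kg. Origin on its axis at the knob's underside; +z along the rod, out of the cylinder. Yellow band 62 to 82 mm below the origin, red band 104 to 124 mm below. At the start it rests on the bore's floor, 12 mm showing, both bands hidden. Only weight and friction resist; let go, it may slide back in.
- knob (a point): Middle of the rod's black cylindrical knob with two grey rings, the place to grip: 28 mm across, 44 mm tall, 22 mm from the rod's origin along the rod's +z.
- barrel: Fixed blue cylinder with brass mouth ring, 42 mm across (39 mm at the mouth), 170 mm long. Bore 18 mm across, 140 mm deep. Origin at the centre of the mouth, 188 mm above the table; +z out along the bore, leaning 25 degrees from vertical towards the robot, heading up to 35 degrees either way. Rod showing = z of the rod's origin in this frame.
- cradle: The fixed dark steel and grey cradle under the cylinder, base plate 190 x 120 x 12 mm. Origin at the table below its middle, z up; the cylinder leans towards its -x side. The mouth lies at x = -27 mm, z = 188 mm in its frame.
- oil_bottle: Small loose yellow oil bottle with red cap, 40 mm across, 105 mm tall, upright at the cradle's left. Origin at its underside. To be left alone.
- collar: Loose steel bar collar, a ring 56 mm across and 22 mm tall, lying flat beside the cradle's left rear. Origin at its underside. To be left alone.
- dumbbell: Loose pink dumbbell, 170 mm long, 62 mm tall. Origin at its underside. To be left alone.
- water_bottle: Loose blue water bottle, 68 mm across and 190 mm tall, upright. Origin at its underside. To be left alone.
- plate_disc: Loose dark weight plate, 130 mm across and 22 mm tall, lying flat. Origin at its underside. To be left alone.
- wrench: Loose steel wrench 170 mm long lying on the table. To be left alone.
Mind the look-alikes: they are no part of the job. Leave any orange or purple look-alike of the cradle alone.

How it is judged:
On the way, in this order (a step that is already met when the one before it is completed fails the run):
1. the brush is clear of its holder, bristle end above the rim (z of brush in the frame of brush_stand above 0.1 m), for 0.1 s.
2. the brush stands in the oil pot, bristles down, and is let go (horizontal distance between brush and oil_pot below 0.03 m and z of brush in the frame of oil_pot below 0.025 m and angle between brush's own z axis and vertical below 0.7 rad and contact force between the fingers and brush below 0.1 N), for 0.2 s.
3. the rod is gripped and partly drawn, 30 mm or more showing, while the yellow band is not yet fully out (z of rod in the frame of barrel between 0.03 and 0.08 m and contact force between the fingers and rod above 1 N), for 0.1 s.
At the end, for the whole second after the job is handed in: The fingers hold the rod at rest, in line with the bore (4.6 degrees), 80 to 106 mm showing: yellow band out, red band inside. The brush stands free and at rest in the oil pot, bristle end within 30 mm of its axis and 25 mm of its base, leaning under 40 degrees (all of step 2 and z of rod in the frame of barrel between 0.08 and 0.106 m and angle between the z axis of rod and the z axis of barrel, either way round below 0.08 rad and contact force between the fingers and rod above 1 N and linear speed of rod below 0.02 m/s and linear speed of brush below 0.03 m/s); the arm keeps its last pose, push and grip.
It fails at once if the red band comes out of the cylinder (z of rod in the frame of barrel above 0.107 m).
It fails at once if the rod is wrenched against its bore (over 60 N) (contact force between rod and barrel above 60 N).
It fails at once if a bystander is shifted by more than 30 mm (distance of any of oil_bottle, collar, dumbbell, water_bottle, plate_disc, wrench from where it was at the start of the episode above 0.03 m).
It also fails if it takes over 61 s, if anything falls off the work surface, if the arm or the gripper's body presses on something with over 40 N, if the wrist force passes 120 N, or if a joint passes its speed limit or range.

## Robot

A 6-joint arm with a two-finger parallel gripper is mounted at the origin on the work surface. World frame = base frame: x ahead of the robot, y to its left, z up, the work surface at z = 0. Lengths are in m, angles in rad, forces in N, time in s.
With the tool pointing down it reaches from about 0.325 to 0.9 m from the base axis. Payload 6.1 kg.
Tool frame: the origin (TCP) lies at the very end of the fingers, on their centre line; the grasp point (between the pads) lies 19 mm behind it; z points along the fingers, y is the line along which they close (so a half turn about z gives the same grasp; the last joint's range is limited). The gripper opens to 87 mm and grips with 3 to 60 N. Pads are 19 mm wide; open, the fingers measure 117 mm over their backs; the gripper's body (75 mm by 190 mm) begins 51 mm behind the grasp point.
Start: joints at [-1.414, 0.22, 1.526, -0, 1.395, -0.126], TCP at [0.174, -0.6, 0.223] pointing down, gripper open.
Joint ranges: [-2.98, 2.98], [-0.91, 2.08], [0.09, 2.57], [-1.24, 4.39], [0.2, 2.65], [-2.68, 2.68]. Speed limits (rad/s): [2.57, 2.57, 3.01, 3.14, 3.14, 3.14].

## Interface

Orientations are given as a unit quaternion [w, x, y, z].
In Python, from rig import monitor, vision, sign_off gives the robot as it stands.
- The arm moves only by the tool move_arm, never from a script. Its argument "commands" is a list of rows, each a list of 3 entries, a list of its own where there are three numbers: the shift along the tool's x, y, z normalised to -1 to 1, where 1 is 30 mm, then the turn, a rotation vector about the tool's x, y, z normalised to -1 to 1, where 1 is 8 degrees, then the opening, from 0 (shut) to 1 (fully open). In form: [[[tx, ty, tz], [ax, ay, az], gripper], ...]. A call has 1 to 20 rows; each row shifts and turns the commanded pose from where the row before left it, along the tool's axes as they then stand; what a row does not reach is not made up. A row lasts 1/8 s, in which the tool goes at most 62.5 mm and 10.7 degrees, less where a joint would pass 70% of its speed; a pose out of reach is approached as far as the arm can. A call with a number of a shift or a turn outside -1 to 1 is refused whole. A call with a gripper value outside its range is refused whole. The fingers move at their own pace and stop on an object; "grip_force" is the grip in N (left out, the last holds). Time passes only in rows, so rows that do not move let the fingers close. It gives the time, the measured TCP pose, the force, the opening and the grip force at its end, in the units of the state.
- monitor.state(): the state, without advancing time (a new reading comes with each control period).
- vision.grab_frame(name): name is "scene" or "top" or "wrist"; returns (picture, depth): 480x640x3 uint8, blue, green, red; 480x640 float32, m along the optical axis (not along the pixel's ray), 0 where there is no reading.
- vision.camera_model(name): a dict with "fx", "fy", "cx", "cy" (pixels), "rvec" (rotation vector, rad) and "tvec" (3), from world to camera coordinates, as OpenCV has them; the wrist camera has in their place "tool_from_camera" (4x4, takes a point from camera to tool coordinates, whose origin is the TCP and whose axes are the flange's). Camera axes: x right, y down, z forward; pixel columns grow to the right and rows downward; lengths in m; the calibration is good to about 2 mm. A picture is of the moment at which its call begins: read the wrist's pose just before it. camera_model takes no time and is no camera call.
- sign_off(): hands the job in; it is judged then, once.
The state is a dict: "time": time; "joints": joint angles; "qvel": joint speeds; "joint_torque": joint torques, N m; "ee_pos": TCP position; "eef_rot": TCP orientation; "wrist_force": force on the tool from outside, world axes, zero at the start; "ft_torque": the same for the moment, N m; "gripper_width": opening from 0.0 (shut) to 1.0 (fully open); "grip_force": force on a finger pad.
Only numpy, scipy, OpenCV 4.12 (cv2) and the standard library are available. Lean on these libraries where they do the work, as an engineer would, in place of code of your own. Each camera call takes 0.05 s, during which the arm holds its last target. There are 200 camera calls.

## Working session

There is one attempt and no reset: what is moved stays moved. The work goes in short steps, Python scripts to look and compute and a tool call to move; the robot and the scene stay as the last step left them, time stands still between calls to the robot, and variables do not carry over. Pictures are saved under pics/ and viewed, at most 10 in all, crops included, and the job is handed in when it is done.

Besides the shell and the picture viewer there is one more tool, called after "Call:" by a JSON object that holds its "method" and its "body", one argument or row to a line. move_arm: Moves the arm, as the interface text tells. Its arguments: {"type":"object","properties":{"commands":{"type":"array","items":{"type":"array"}},"grip_force":{"type":"number"}},"required":["commands"]}

```bash
mkdir -p pics
cat > h.py <<'E'
import numpy as np, cv2
from scipy.spatial.transform import Rotation as R
from rig import monitor, vision, sign_off
def cam(n):
    m=vision.camera_model(n)
    K=np.array([[m['fx'],0,m['cx']],[0,m['fy'],m['cy']],[0,0,1]])
    if 'rvec' in m:
        Rm=cv2.Rodrigues(np.array(m['rvec'],float))[0]; t=np.array(m['tvec'],float).ravel()
        return K,Rm.T,-Rm.T@t      # R cam->world, cam centre
    s=monitor.state(); q=s['eef_rot']; Rt=R.from_quat([q[1],q[2],q[3],q[0]]).as_matrix()
    T=np.array(m['tool_from_camera']); return K,Rt@T[:3,:3],Rt@T[:3,3]+np.array(s['ee_pos'])
def cloud(n):
    K,Rw,c=cam(n); im,d=vision.grab_frame(n)
    v,u=np.mgrid[:480,:640]; p=np.stack([(u-K[0,2])/K[0,0]*d,(v-K[1,2])/K[1,1]*d,d],-1)
    P=p@Rw.T+c; P[d==0]=np.nan
    return im,P
def toolR():
    q=monitor.state()['eef_rot']; return R.from_quat([q[1],q[2],q[3],q[0]])
E
python3 - <<'E'
from h import *
a,P=cloud('scene'); b,Q=cloud('top')
np.savez('c0.npz',a=a,P=P,b=b,Q=Q)
cv2.imwrite('pics/scene0.png',a); cv2.imwrite('pics/top0.png',b)
print(monitor.state()); print(cam('scene')[2],cam('top')[2],np.array(vision.camera_model('wrist')['tool_from_camera']).round(3))
E
```

```text
{'time': 0.1, 'joints': array([-1.41410471e+00,  2.21152270e-01,  1.52751561e+00,  1.33042076e-05,
        1.39468846e+00, -1.26089306e-01]), 'qvel': array([-0.00056029, -0.00295311, -0.0003818 , -0.00087077,  0.00187005,
       -0.00037578]), 'joint_torque': array([ 9.92017012e-04, -4.95948279e+01, -3.88518548e+01,  7.02229142e-02,
        5.15574531e-02, -5.03574688e-05]), 'ee_pos': array([ 0.1743104 , -0.59961356,  0.22153353]), 'eef_rot': array([-8.81842629e-04,  9.90020789e-01,  1.40918624e-01, -6.94531392e-06]), 'wrist_force': array([-0.21185059, -0.47029092, -1.14509379]), 'ft_torque': array([-0.01368002, -0.04034732, -0.04217953]), 'grip_force': 0.0, 'gripper_width': 1.0051832519896085}
[1.18292387 0.16545383 0.90223516] [0.19381321 0.00795093 1.58510769] [[-0.    -0.965 -0.261  0.073]
 [ 1.    -0.     0.001  0.   ]
 [-0.001 -0.261  0.965 -0.163]
 [ 0.     0.     0.     1.   ]]
```

View pics/scene0.png

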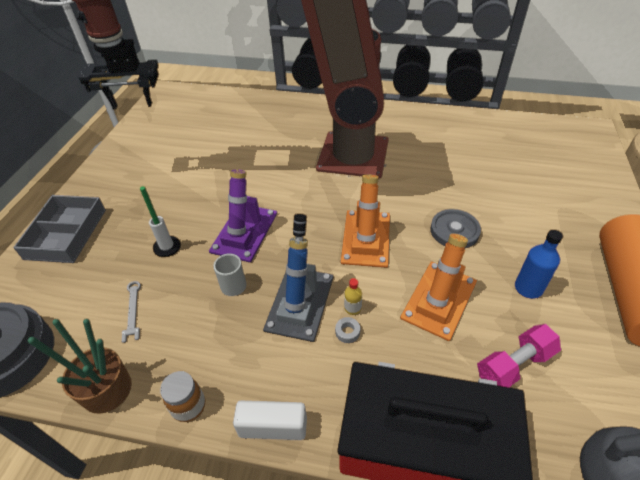

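View pics/top0.png

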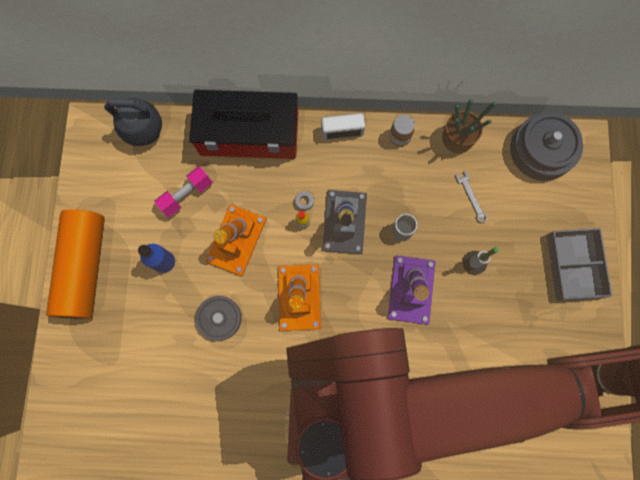

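Scene (scene px): the brush in the white holder is at (152,215). Look-alikes are the green handles in the brown pot at (85,350).
The oil pot is the grey one at (230,275). The look-alike is the brown jar at (183,395).
The blue cylinder and its black knob are at (297,270)/(300,225). The look-alikes are purple at (238,205) and orange at (368,205) and (448,270).
I choose the holder brush, the grey pot and the blue cylinder, and check them in a close crop.

Run:
```python
from h import *
z=np.load('c0.npz'); a,P,b,Q=[z[k] for k in 'aPbQ']
cv2.imwrite('pics/crop0.png',cv2.resize(a[170:350,120:380],None,fx=3,fy=3,interpolation=cv2.INTER_CUBIC))
ha=cv2.cvtColor(a,cv2.COLOR_BGR2HSV); hb=cv2.cvtColor(b,cv2.COLOR_BGR2HSV)
def box(h,P,lo,hi,x0,x1,y0,y1):
    m=cv2.inRange(h,lo,hi)>0; k=np.zeros_like(m); k[y0:y1,x0:x1]=1
    q=P[m&k]; return q[~np.isnan(q).any(1)]
def line(q,n):
    c=np.median(q,0); _,_,v=np.linalg.svd(q-c); d=v[0]*np.sign(v[0][2]); print(n,len(q),c.round(4),d.round(3),q.min(0).round(3),q.max(0).round(3)); return c,d
line(box(ha,P,(40,80,40),(85,255,255),130,175,180,235),'green scene')
line(box(hb,Q,(40,80,40),(85,255,255),470,505,240,270),'green top')
c,d=line(box(ha,P,(105,120,40),(125,255,255),275,320,230,310),'blue scene')
# height-sliced regions
def reg(P,x0,x1,y0,y1,z0,z1,n):
    q=P[y0:y1,x0:x1].reshape(-1,3); q=q[(q[:,2]>z0)&(q[:,2]<z1)]
    (u,r)=cv2.minEnclosingCircle((q[:,:2]*1000).astype(np.float32)); print(n,len(q),np.round(u,1),round(r,1),q.min(0).round(3),q.max(0).round(3)); return q
reg(Q,385,425,210,245,.078,.092,'pot rim top'); reg(P,205,255,250,300,.078,.092,'pot rim scene')
reg(Q,455,500,240,285,.092,.103,'holder rim top'); reg(P,140,185,210,262,.090,.103,'holder rim scene')
reg(Q,455,500,240,285,.003,.02,'holder disc top'); reg(P,140,190,210,262,.004,.02,'holder disc scene')
reg(P,285,315,205,250,.19,.26,'knob scene'); reg(Q,325,365,190,250,.19,.28,'knob top')
# cradle base plate
q=Q[180:262,315:375].reshape(-1,3); q=q[(q[:,2]>.005)&(q[:,2]<.02)]
print('plate top',cv2.minAreaRect((q[:,:2]*1000).astype(np.float32)))
q=P[250:350,255:345].reshape(-1,3); q=q[(q[:,2]>.006)&(q[:,2]<.02)]
print('plate scene',cv2.minAreaRect((q[:,:2]*1000).astype(np.float32)))
```

```text
green scene 196 [ 0.4832 -0.4203  0.158 ] [-0.008 -0.001  1.   ] [ 0.474 -0.436  0.089] [ 0.488 -0.414  0.209]
green top 20 [ 0.4782 -0.4223  0.2085] [-0.222  0.294  0.93 ] [ 0.473 -0.488  0.003] [ 0.527 -0.417  0.217]
blue scene 794 [ 0.6096 -0.0318  0.1132] [-0.425  0.021  0.905] [ 0.567 -0.055  0.061] [ 0.638 -0.015  0.18 ]
pot rim top 107 [ 566.3 -208.1] 32.6 [ 0.534 -0.238  0.078] [ 0.599 -0.177  0.092]
pot rim scene 175 [ 568.8 -207.9] 32.8 [ 0.537 -0.24   0.078] [ 0.601 -0.176  0.088]
holder rim top 56 [ 476.7 -422.3] 18.7 [ 0.46  -0.441  0.092] [ 0.495 -0.405  0.103]
holder rim scene 107 [ 479.6 -423. ] 19.5 [ 0.463 -0.441  0.09 ] [ 0.498 -0.404  0.102]
holder disc top 543 [ 481.4 -431. ] 92.1 [ 0.412 -0.498  0.003] [ 0.549 -0.365  0.019]
holder disc scene 323 [ 483.1 -434.4] 48.4 [ 0.443 -0.483  0.004] [ 0.518 -0.386  0.02 ]
knob scene 384 [550.  -29.9] 29.1 [ 0.521 -0.049  0.19 ] [ 0.579 -0.016  0.243]
knob top 158 [547.  -34.2] 28.1 [ 0.519 -0.052  0.19 ] [ 0.574 -0.015  0.245]
plate top ((593.4358520507812, -35.25078582763672), (251.6111602783203, 179.0361328125), 1.7273452281951904)
plate scene ((565.662353515625, -49.531402587890625), (260.89208984375, 230.3275604248047), 9.679329872131348)
```

View pics/crop0.png

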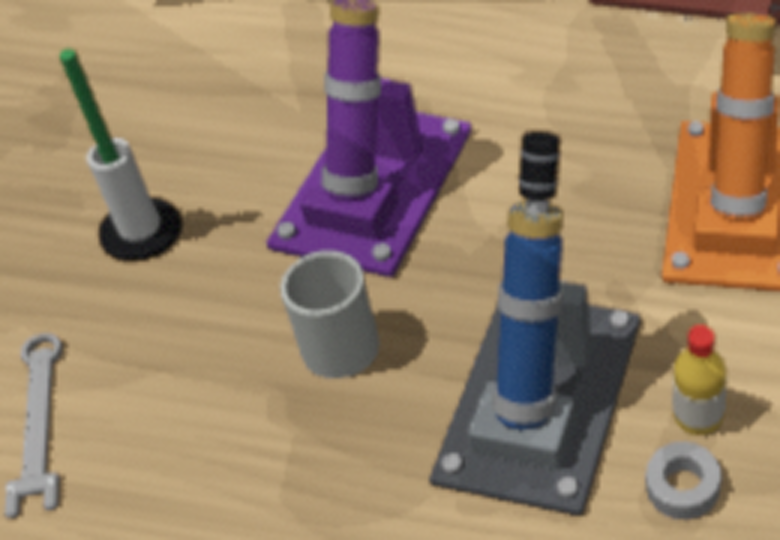

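The crop confirms the choices: a white holder with the green brush at scene (152,215), the open grey pot at (230,275), and the blue cylinder with its black ringed knob at (300,225). Brush axis is about (0.478,-0.4225) and pot about (0.5675,-0.208).

Call:
{"method": "move_arm", "body": {
  "commands": [
    [[0,0,-0.7],[0,0,0],1],
    [[0,0,-0.7],[0,0,0],1],
    [[0.87,-0.22,0],[0,0,0],1],
    [[0.87,-0.22,0],[0,0,0],1],
    [[0.87,-0.22,0],[0,0,0],1],
    [[0.87,-0.22,0],[0,0,0],1],
    [[0.87,-0.22,0],[0,0,0],1],
    [[0.87,-0.22,0],[0,0,0],1],
    [[0.87,-0.22,0],[0,0,0],1],
    [[0.87,-0.22,0],[0,0,0],1],
    [[0.87,-0.22,0],[0,0,0],1],
    [[0.87,-0.22,0],[0,0,0],1],
    [[0.87,-0.22,0],[0,0,0],1],
    [[0.87,-0.22,0],[0,0,0],1],
    [[0.87,-0.22,0],[0,0,0],1],
    [[0,0,0],[0,0,0],1],
    [[0,0,0],[0,0,0],1]
  ],
  "grip_force": 15
}}

```text
time: 2.22
ee_pos: [0.4761, -0.4237, 0.2658]
eef_rot: [0.001, 0.99, 0.141, 0.0]
wrist_force: [1.0, 0.9, 0.4]
gripper_width: 1.0
grip_force: 0.0
```

```bash
cat > rod.py <<'E'
from h import *
# barrel axis by cylinder fit to blue points (both fixed views), known radius
from scipy.optimize import least_squares
def blue(im,P):
    m=cv2.inRange(cv2.cvtColor(im,cv2.COLOR_BGR2HSV),(105,120,40),(125,255,255))>0
    m=cv2.erode(m.astype(np.uint8),np.ones((3,3)))>0
    q=P[m]; q=q[~np.isnan(q).any(1)]
    return q[(abs(q[:,0]-.6)<.06)&(abs(q[:,1]+.03)<.06)&(q[:,2]>.05)&(q[:,2]<.19)]
def fit(q):
    c=np.median(q,0)
    def f(p):
        d=np.array([p[2],p[3],1]); d/=np.linalg.norm(d); o=np.array([p[0],p[1],.188])-q
        return np.linalg.norm(np.cross(o,d),axis=1)-.021
    r=least_squares(f,[.566,-.034,-.466,0],loss='soft_l1',f_scale=.002)
    d=np.array([r.x[2],r.x[3],1]); d/=np.linalg.norm(d)
    return r.x[:2],d,np.sqrt(2*r.cost/len(q))
E
python3 - <<'E'
from rod import *
s=monitor.state(); print(s['ee_pos'],s['eef_rot'],s['joints'])
z=np.load('c0.npz'); 
for k,l in (('a','P'),('b','Q')):
    q=blue(z[k],z[l]); print(len(q)); 
    if len(q)>20: 
        x,d,e=fit(q); print(x,d,e,np.degrees(np.arccos(d[2])),np.degrees(np.arctan2(-d[1],-d[0])))
im,P=cloud('wrist'); cv2.imwrite('pics/w1.png',im)
m=cv2.inRange(cv2.cvtColor(im,cv2.COLOR_BGR2HSV),(40,80,40),(85,255,255))>0
q=P[m]; q=q[~np.isnan(q).any(1)]; print(len(q),np.median(q,0),q.min(0),q.max(0))
t=q[q[:,2]>.195]; print('top',t.mean(0) if len(t) else 0, len(t)); print(np.argwhere(m).mean(0))
E
```

```text
[ 0.47614161 -0.42365849  0.26578774] [7.36404341e-04 9.90007815e-01 1.41010469e-01 1.79910741e-04] [-8.50503930e-01  2.24679088e-01  1.44072551e+00 -5.06791871e-04
  1.47475832e+00  4.37376535e-01]
624
[ 0.55528661 -0.03395561] [-0.42488258  0.01813233  0.90506685] 0.0013012072623723523 25.167711269303247 -2.443677889057676
0
1156 [ 0.48474438 -0.4228524   0.18878738] [ 0.46645842 -0.43643241  0.01016172] [ 0.50479494 -0.41756585  0.21349726]
top [ 0.48168073 -0.4235051   0.2085592 ] 527
[233.96289905 316.22605695]
```

Call:
{"method": "move_arm", "body": {
  "commands": [
    [[0.07,0,0.6],[0,0,0],1],
    [[0,0,0.6],[0,0,0],1],
    [[0,0,0.6],[0,0,0],1],
    [[0,0,0.6],[0,0,0],1],
    [[0,0,0.6],[0,0,0],1],
    [[0,0,0.65],[0,0,0],1],
    [[0,0,0],[0,0,0],1],
    [[0,0,0],[0,0,0],0],
    [[0,0,0],[0,0,0],0],
    [[0,0,0],[0,0,0],0],
    [[0,0,0],[0,0,0],0],
    [[0,0,0],[0,0,0],0],
    [[0,0,0],[0,0,0],0],
    [[0,0,0],[0,0,0],0],
    [[0,0,0],[0,0,0],0]
  ]
}}

```text
time: 4.15
ee_pos: [0.4783, -0.4225, 0.155]
eef_rot: [-0.0, 0.99, 0.141, -0.0]
wrist_force: [-0.1, 0.6, 0.3]
gripper_width: 0.17
grip_force: 0.0
```

Call:
{"method": "move_arm", "body": {
  "commands": [
    [[0,0,0],[0,0,0],0],
    [[0,0,0],[0,0,0],0],
    [[0,0,-0.3],[0,0,0],0],
    [[0,0,-0.6],[0,0,0],0],
    [[0,0,-0.7],[0,0,0],0],
    [[0,0,-0.7],[0,0,0],0],
    [[0,0,-0.7],[0,0,0],0],
    [[0,0,-0.7],[0,0,0],0],
    [[0,0,-0.5],[0,0,0],0],
    [[0,0,-0.2],[0,0,0],0],
    [[0,0,0],[0,0,0],0],
    [[0,0,0],[0,0,0],0]
  ]
}}

```text
time: 5.65
ee_pos: [0.478, -0.4221, 0.2858]
eef_rot: [-0.001, 0.99, 0.141, -0.001]
wrist_force: [-0.0, 0.3, -0.3]
gripper_width: 0.152
grip_force: 15.0
```

Run:
```python
from h import *
s=monitor.state(); print(s['ee_pos'],s['gripper_width'],s['grip_force'])
im,P=cloud('scene'); cv2.imwrite('pics/s2.png',im[100:350,80:380])
q=P[80:260,100:260].reshape(-1,3); q=q[(np.hypot(q[:,0]-.479,q[:,1]+.4225)<.025)]
z=np.sort(q[:,2]); print(np.histogram(z,bins=np.arange(0,.4,.01)))
for lo,hi in ((.14,.17),(.17,.2),(.2,.24)):
    t=q[(q[:,2]>lo)&(q[:,2]<hi)]; print(lo,len(t),np.median(t,0) if len(t) else 0)
```

```text
[ 0.47795286 -0.42213775  0.28580698] 0.1523101319982866 14.996783130336553
(array([69, 48, 43, 38, 42, 43, 42, 58, 74, 96,  9,  0,  0,  1, 25, 28, 26,
       25, 37, 20, 22, 23, 24, 26, 19, 25, 26, 24, 50, 74, 72, 74, 85, 96,
       29, 15, 15, 10, 34]), array([0.  , 0.01, 0.02, 0.03, 0.04, 0.05, 0.06, 0.07, 0.08, 0.09, 0.1 ,
       0.11, 0.12, 0.13, 0.14, 0.15, 0.16, 0.17, 0.18, 0.19, 0.2 , 0.21,
       0.22, 0.23, 0.24, 0.25, 0.26, 0.27, 0.28, 0.29, 0.3 , 0.31, 0.32,
       0.33, 0.34, 0.35, 0.36, 0.37, 0.38, 0.39]))
0.14 79 [ 0.48298134 -0.41600079  0.15567802]
0.17 82 [ 0.48259311 -0.41736812  0.18496222]
0.2 95 [ 0.48244671 -0.41800281  0.22079191]
```

Call:
{"method": "move_arm", "body": {
  "commands": [
    [[0.25,-0.3,0],[0,0,0],0],
    [[0.48,-0.6,0],[0,0,0],0],
    [[0.48,-0.6,0],[0,0,0],0],
    [[0.48,-0.6,0],[0,0,0],0],
    [[0.48,-0.6,0],[0,0,0],0],
    [[0.48,-0.6,0],[0,0,0],0],
    [[0.48,-0.6,0],[0,0,0],0],
    [[0.48,-0.6,0],[0,0,0],0],
    [[0.48,-0.6,0],[0,0,0],0],
    [[0.48,-0.6,0],[0,0,0],0],
    [[0.28,-0.32,0],[0,0,0],0],
    [[0,0,0],[0,0,0],0],
    [[0,0,0],[0,0,0],0],
    [[0,0,0],[0,0,0],0]
  ]
}}

```text
time: 7.45
ee_pos: [0.5674, -0.2092, 0.287]
eef_rot: [0.0, 0.99, 0.14, -0.0]
wrist_force: [-0.3, -0.6, -0.8]
gripper_width: 0.158
grip_force: 15.0
```

Run:
```python
from h import *
s=monitor.state(); print(s['ee_pos'],s['gripper_width'],s['grip_force'])
im,P=cloud('scene'); cv2.imwrite('pics/s3.png',cv2.resize(im[130:330,150:410],None,fx=3,fy=3))
q=P.reshape(-1,3)
for lo,hi in ((.14,.17),(.17,.2),(.2,.24)):
    t=q[(np.hypot(q[:,0]-.5675,q[:,1]+.208)<.03)&(q[:,2]>lo)&(q[:,2]<hi)]; print(lo,len(t),np.median(t,0),t.min(0)[2])
```

```text
[ 0.5673523  -0.20923362  0.28698694] 0.15800519106368702 14.99697124119848
0.14 77 [ 0.57378984 -0.20434865  0.15560572] 0.14197230842300756
0.17 85 [ 0.57282755 -0.20478614  0.18691405] 0.1706049386726316
0.2 95 [ 0.57214846 -0.20556705  0.22154309] 0.20021632133328715
```

View pics/s3.png

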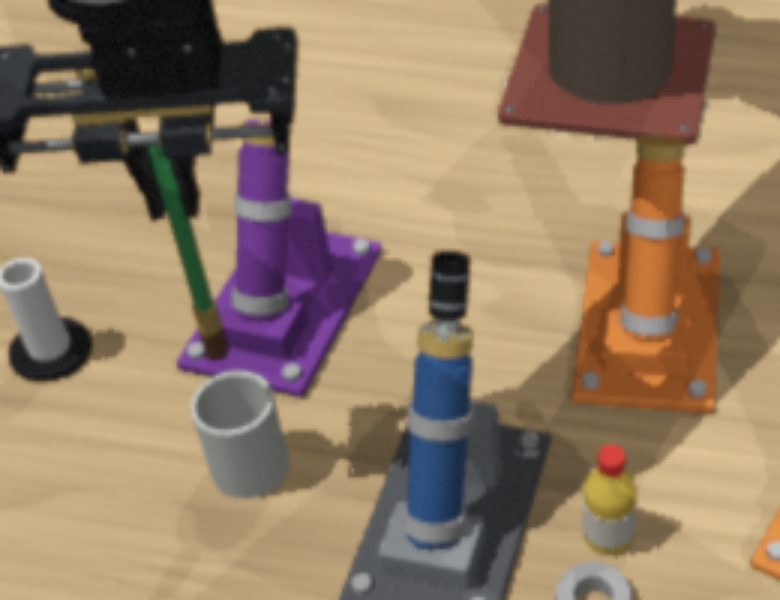

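The brush is held with its bristles at crop (215,345), hanging above the pot opening at (235,400). It is centred within about 2 mm, so I lower it.

Call:
{"method": "move_arm", "body": {
  "commands": [
    [[0,-0.03,0.4],[0,0,0],0],
    [[0,0,0.7],[0,0,0],0],
    [[0,0,0.7],[0,0,0],0],
    [[0,0,0.7],[0,0,0],0],
    [[0,0,0.7],[0,0,0],0],
    [[0,0,0.7],[0,0,0],0],
    [[0,0,0.4],[0,0,0],0],
    [[0,0,0.17],[0,0,0],0],
    [[0,0,0],[0,0,0],0],
    [[0,0,0],[0,0,0],0],
    [[0,0,0.03],[0,0,0],0],
    [[0,0,0.03],[0,0,0],0],
    [[0,0,0],[0,0,0],0],
    [[0,0,0],[0,0,0],0]
  ]
}}

```text
time: 9.25
ee_pos: [0.5673, -0.2076, 0.1511]
eef_rot: [-0.0, 0.99, 0.141, -0.0]
wrist_force: [-0.3, -0.0, 0.2]
gripper_width: 0.153
grip_force: 15.0
```

Call:
{"method": "move_arm", "body": {
  "commands": [
    [[0,0,0],[0,0,0],0.2],
    [[0,0,0],[0,0,0],0.25],
    [[0,0,0],[0,0,0],0.3],
    [[0,0,0],[0,0,0],0.4],
    [[0,0,0],[0,0,0],0.6],
    [[0,0,0],[0,0,0],0.8],
    [[0,0,0],[0,0,0],1],
    [[0,0,0],[0,0,0],1],
    [[0,0,0],[0,0,0],1],
    [[0,0,0],[0,0,0],1]
  ]
}}

```text
time: 10.5
ee_pos: [0.5674, -0.2076, 0.1511]
eef_rot: [0.0, 0.99, 0.141, -0.0]
wrist_force: [0.4, 1.0, 0.2]
gripper_width: 0.966
grip_force: 0.0
```

Run:
```python
from h import *
s=monitor.state(); print(s['time'],s['ee_pos'],s['gripper_width'],s['grip_force'])
im,P=cloud('scene'); cv2.imwrite('pics/s4.png',cv2.resize(im[130:330,150:410],None,fx=3,fy=3))
m=cv2.inRange(cv2.cvtColor(im,cv2.COLOR_BGR2HSV),(40,80,40),(85,255,255))>0
q=P[m]; q=q[(np.hypot(q[:,0]-.5675,q[:,1]+.208)<.09)]
for lo,hi in ((.08,.11),(.11,.14),(.14,.17),(.17,.22)):
    t=q[(q[:,2]>lo)&(q[:,2]<hi)]; print(lo,len(t),np.median(t,0) if len(t) else 0)
```

```text
10.5 [ 0.56735412 -0.20762265  0.15113883] 0.9657422807931623 0.0
0.08 51 [ 0.57276109 -0.20402292  0.09524471]
0.11 42 [ 0.57233792 -0.20508287  0.12477363]
0.14 53 [ 0.57239736 -0.20394412  0.15482073]
0.17 57 [ 0.57256555 -0.2046137   0.18622447]
```

View pics/s4.png

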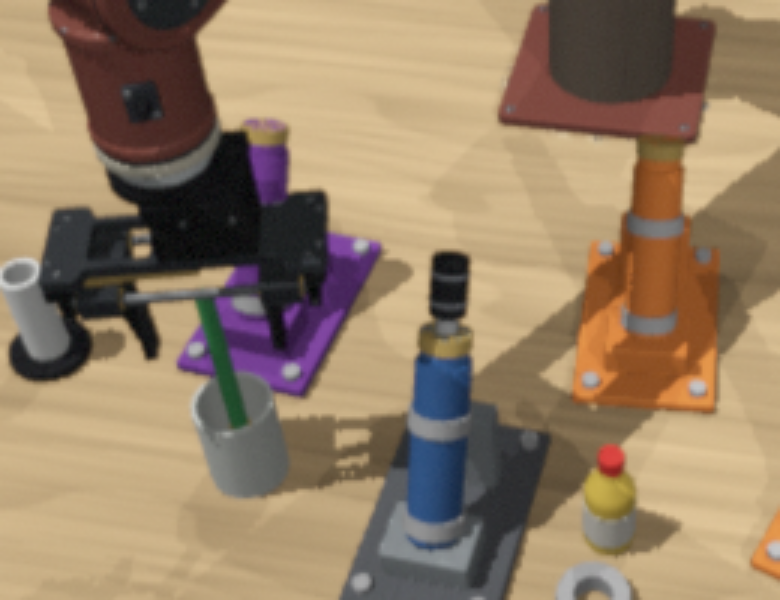

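The brush stands upright on its own in the pot at crop (225,370), and the fingers are open. Next I retreat upward.

Call:
{"method": "move_arm", "body": {
  "commands": [
    [[0,0,-0.3],[0,0,0],1],
    [[0,0,-0.6],[0,0,0],1],
    [[0,0,-0.9],[0,0,0],1],
    [[0,0,-0.9],[0,0,0],1],
    [[0,0,-0.9],[0,0,0],1],
    [[0,0,-0.9],[0,0,0],1],
    [[0,0,-0.9],[0,0,0],1],
    [[0,0,0],[0,0,0],1],
    [[0,0,0],[0,0,0],1]
  ]
}}

```text
time: 11.68
ee_pos: [0.5671, -0.2075, 0.3127]
eef_rot: [-0.0, 0.99, 0.141, -0.0]
wrist_force: [0.7, -0.2, -0.4]
gripper_width: 0.998
grip_force: 0.0
```

```bash
cat >> rod.py <<'E'
def plan(mouth,d,show):   # moves to the pose with tool z=-d, TCP on the axis 'show' above mouth
    s=monitor.state(); R0=toolR().as_matrix(); p=np.array(s['ee_pos'])
    z=-d; x=np.array([1.,0,0]); x-=z*(x@z); x/=np.linalg.norm(x); y=np.cross(z,x)
    R1=np.stack([x,y,z],1); rv=R.from_matrix(R0.T@R1).as_rotvec()
    tgt=mouth+d*show
    print('rot units(8deg)',np.degrees(rv)/8,'shift units(30mm) in old tool',R0.T@(tgt-p)/.03,'in new tool',R1.T@(tgt-p)/.03,'tgt',tgt)
E
python3 - <<'E'
from rod import *
im,P=cloud('scene'); q=P.reshape(-1,3)
qb=blue(im,P); x,d,e=fit(qb); print(len(qb),x,d,e)
z=np.load('c0.npz')
m=np.array([*x,.188])
for PP,n in ((P,'scene'),(z['Q'],'top0')):
    q=PP.reshape(-1,3); h=(q-m)@d; rr=np.linalg.norm(q-m-h[:,None]*d,axis=1)
    for lo,hi in ((-.02,-.003),(.014,.054)):
        t=q[(h>lo)&(h<hi)&(rr<.03)]; print(n,lo,len(t),np.median(t-m-((t-m)@d)[:,None]*d,0)*1000)
    print(n,'knob top h',np.nanpercentile(h[(rr<.02)&(h<.08)],99.5))
plan(m,d,.12)
E
```

```text
626 [ 0.55521058 -0.03410114] [-0.42529618  0.01721877  0.90489042] 0.0013372878617763158
scene -0.02 132 [14.96488699  3.90495474  6.99510906]
scene 0.014 265 [9.58720149 3.40981779 4.49777359]
scene knob top h 0.05460729574807082
top0 -0.02 35 [11.70267283  0.91358025  5.38629953]
top0 0.014 57 [6.50148126 0.90529213 3.01038904]
top0 knob top h 0.06150864291279005
rot units(8deg) [-0.58521596  3.1163351   1.96102573] shift units(30mm) in old tool [-0.37458854 -6.19443853  0.51950419] in new tool [-2.0607294  -5.8530093  -0.52625691] tgt [ 0.50417503 -0.03203488  0.29658685]
```

Call:
{"method": "move_arm", "body": {
  "commands": [
    [[-0.04,-0.69,0],[0,0,0],1],
    [[-0.04,-0.69,0],[0,0,0],1],
    [[-0.04,-0.69,0],[0,0,0],1],
    [[-0.04,-0.69,0],[0,0,0],1],
    [[-0.04,-0.69,0],[0,0,0],1],
    [[-0.04,-0.69,0],[0,0,0],1],
    [[-0.04,-0.69,0],[0,0,0],1],
    [[-0.04,-0.69,0],[0,0,0],1],
    [[-0.04,-0.69,0],[0,0,0],1],
    [[0,0,0],[-0.12,0.62,0.39],1],
    [[0,0,0],[-0.12,0.62,0.39],1],
    [[0,0,0],[-0.12,0.62,0.39],1],
    [[0,0,0],[-0.12,0.62,0.39],1],
    [[0,0,0],[-0.12,0.62,0.39],1],
    [[0,0,0],[0,0,0],1],
    [[0,0,0],[0,0,0],1],
    [[0,0,0],[0,0,0],1]
  ]
}}

```text
time: 13.85
ee_pos: [0.5055, -0.0317, 0.3135]
eef_rot: [0.011, 0.976, 0.003, 0.217]
wrist_force: [-0.1, 0.5, -0.5]
gripper_width: 1.001
grip_force: 0.0
```

Run:
```python
from rod import *
s=monitor.state(); print(s['joints'])
im,P=cloud('wrist'); cv2.imwrite('pics/w5.png',im)
im2,P2=cloud('scene')
x,d,e=fit(blue(im2,P2)); m=np.array([*x,.188]); print(x,d)
h=(P-m)@d; off=P-m-h[...,None]*d
Rt=toolR().as_matrix()
for lo,hi in ((-.01,-.001),(.02,.05),(.050,.066)):
    k=(h>lo)&(h<hi)&(np.linalg.norm(off,axis=2)<.035); t=off[k]@Rt*1000
    print(lo,k.sum(),'h med',np.median(h[k]),np.argwhere(k).mean(0),'tool xy offset mm min/max/med',t.min(0)[:2],t.max(0)[:2],np.median(t,0)[:2])
plan(m,d,.015)
```

```text
[-0.28883779 -0.49554865  2.06101758  0.11194218  1.15092306  1.25168277]
[ 0.55532579 -0.03377284] [-0.42453429  0.0193078   0.90520597]
-0.01 188 h med -0.0019628279169021617 [217.13829787 314.82446809] tool xy offset mm min/max/med [ -7.01941585 -17.95096499] [22.53085824 19.7078359 ] [17.48745082  0.89239225]
0.02 461 h med 0.03600723958479249 [234.4143167  314.96746204] tool xy offset mm min/max/med [  1.04911778 -13.263202  ] [16.34051054 14.930914  ] [13.94328493  0.85601075]
0.05 1519 h med 0.055748318930000075 [257.79855168 314.69651086] tool xy offset mm min/max/med [-11.26965637 -12.98712808] [15.87221124 14.51432393] [2.85630289 0.84045722]
rot units(8deg) [0.0023603  0.00223918 0.01263877] shift units(30mm) in old tool [-0.26341533 -0.02329665  3.98566811] in new tool [-0.26470098 -0.02151716  3.98559294] tgt [ 0.54895778 -0.03348322  0.20157809]
```

View pics/w5.png

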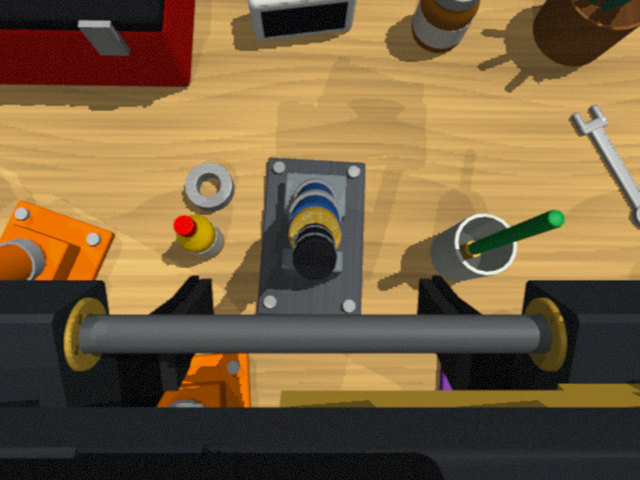

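The wrist view shows the black knob top at (315,250), central between the fingers, and the brush still standing in the pot at (480,245). I descend along the axis.

Call:
{"method": "move_arm", "body": {
  "commands": [
    [[-0.1,0,0.4],[0,0,0],1],
    [[-0.09,0,0.5],[0,0,0],1],
    [[0,0,0.5],[0,0,0],1],
    [[0,0,0.5],[0,0,0],1],
    [[0,0,0.5],[0,0,0],1],
    [[0,0,0.5],[0,0,0],1],
    [[0,0,0.5],[0,0,0],1],
    [[0,0,0.4],[0,0,0],1],
    [[0,0,0.15],[0,0,0],1],
    [[0,0,0],[0,0,0],1],
    [[0,0,0],[0,0,0],1],
    [[0,0,0],[0,0,0],1]
  ]
}}

```text
time: 15.45
ee_pos: [0.5505, -0.0342, 0.2042]
eef_rot: [0.011, 0.976, 0.003, 0.218]
wrist_force: [-0.5, -0.1, -0.6]
gripper_width: 1.001
grip_force: 0.0
```

Run:
```python
from rod import *
s=monitor.state(); print(s['wrist_force'],s['ft_torque'])
im,P=cloud('wrist'); cv2.imwrite('pics/w6.png',im[180:480,120:520])
m=np.array([.5553,-.0339,.188]); d=np.array([-.4249,.0183,.9051])
h=(P-m)@d; off=P-m-h[...,None]*d; Rt=toolR().as_matrix()
for lo,hi in ((-.01,-.001),(.02,.05),(.050,.066)):
    k=(h>lo)&(h<hi)&(np.linalg.norm(off,axis=2)<.025); t=off[k]@Rt*1000
    if k.sum(): print(lo,k.sum(),np.percentile(t,[2,98],axis=0)[:,:2])
plan(m,d,.015)
```

```text
[-0.4644078  -0.09847611 -0.57974477] [-0.00588567  0.26302727  0.0065496 ]
-0.01 540 [[  1.0417679  -17.08126031]
 [ 22.55800151  17.99872948]]
0.02 1908 [[  6.31466668 -12.14339312]
 [ 16.09973856  12.69312844]]
0.05 2216 [[-10.34613717 -11.57071576]
 [ 15.35081176  12.1318712 ]]
rot units(8deg) [ 0.01325207 -0.00771391  0.01414157] shift units(30mm) in old tool [-0.08016498 -0.02205708  0.05422521] in new tool [-0.08015083 -0.02179924  0.05435584] tgt [ 0.5489265 -0.0336255  0.2015765]
```

View pics/w6.png

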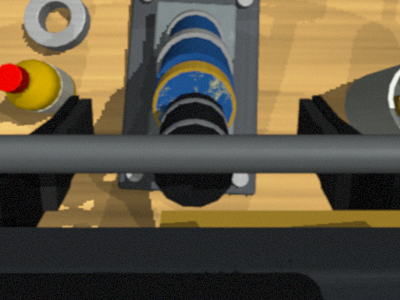

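The knob sits centred between the open fingers at crop (195,165), so I close gently.

Call:
{"method": "move_arm", "body": {
  "commands": [
    [[0,0,0.03],[0,0,0],0.6],
    [[0,0,0],[0,0,0],0.5],
    [[0,0,0],[0,0,0],0.4],
    [[0,0,0],[0,0,0],0.3],
    [[0,0,0],[0,0,0],0.2],
    [[0,0,0],[0,0,0],0.1],
    [[0,0,0],[0,0,0],0],
    [[0,0,0],[0,0,0],0],
    [[0,0,0],[0,0,0],0],
    [[0,0,0],[0,0,0],0],
    [[0,0,0],[0,0,0],0],
    [[0,0,0],[0,0,0],0]
  ],
  "grip_force": 20
}}

```text
time: 17.0
ee_pos: [0.5506, -0.0341, 0.2027]
eef_rot: [0.011, 0.976, 0.003, 0.218]
wrist_force: [-0.1, 0.1, 0.2]
gripper_width: 0.311
grip_force: 20.0
```

Call:
{"method": "move_arm", "body": {
  "commands": [
    [[0,0,-0.06],[0,0,0],0],
    [[0,0,-0.1],[0,0,0],0],
    [[0,0,-0.1],[0,0,0],0],
    [[0,0,-0.12],[0,0,0],0],
    [[0,0,-0.12],[0,0,0],0],
    [[0,0,-0.12],[0,0,0],0],
    [[0,0,-0.12],[0,0,0],0],
    [[0,0,-0.1],[0,0,0],0],
    [[0,0,0],[0,0,0],0]
  ]
}}

```text
time: 18.12
ee_pos: [0.5397, -0.0336, 0.2256]
eef_rot: [0.011, 0.976, 0.003, 0.218]
wrist_force: [1.4, 1.2, -2.7]
gripper_width: 0.314
grip_force: 20.0
```

```bash
cat > chk.py <<'E'
from rod import *
s=monitor.state(); Rt=toolR()
print(s['time'],s['ee_pos'],'F tool',Rt.inv().apply(s['wrist_force']).round(2),'T tool',Rt.inv().apply(s['ft_torque']).round(2),s['grip_force'])
im,P=cloud('scene'); cv2.imwrite('pics/s_%.1f.png'%s['time'],cv2.resize(im[130:330,150:410],None,fx=3,fy=3))
m=np.array([.5553,-.0339,.188]); d=np.array([-.4249,.0183,.9051])
h=(P-m)@d; off=np.linalg.norm(P-m-h[...,None]*d,axis=2); hs=cv2.cvtColor(im,cv2.COLOR_BGR2HSV)
g=(off<.014)&(h>.0)&(h<.16)
for i in range(0,110,4):
    k=g&(h>i/1000)&(h<=i/1000+.004)
    if k.sum(): print(i,k.sum(),np.median(hs[k],0))
print('tool z vs -d deg',np.degrees(np.arccos(-Rt.as_matrix()[:,2]@d)))
plan(m,d,.015)
E
python3 chk.py
```

```text
18.125 [ 0.53966693 -0.0336453   0.22562182] F tool [ 0.13 -1.27  3.03] T tool [ 0.12 -0.19 -0.02] 19.99941427493468
0 13 [ 15.   2. 144.]
4 14 [ 24.    2.  146.5]
8 14 [ 19.    2.5 153.5]
12 15 [ 15.   2. 154.]
16 8 [ 15.5   5.  145.5]
20 15 [ 30.   2. 149.]
24 11 [ 15.   2. 139.]
28 14 [ 16.5   2.5 120.5]
32 7 [120.   7.  77.]
36 15 [105.  26.  39.]
40 16 [113.   16.5  45. ]
44 18 [108.   14.   83.5]
48 22 [113.   18.   35.5]
52 17 [110.  12.  29.]
56 18 [116.5  20.5  29. ]
60 20 [120.   16.5  34. ]
64 15 [113.  14.  89.]
68 14 [110.   15.5  46. ]
72 20 [109.5  27.5  26.5]
76 49 [20. 57. 30.]
80 5 [18. 91. 52.]
84 2 [ 18.   94.  105.5]
tool z vs -d deg nan
rot units(8deg) [0.01129493 0.00148276 0.01415599] shift units(30mm) in old tool [-0.06064084 -0.01850894  0.85433934] in new tool [-0.06086907 -0.01704219  0.85439051] tgt [ 0.5489265 -0.0336255  0.2015765]chk.py:11: RuntimeWarning: invalid value encountered in arccos
  print('tool z vs -d deg',np.degrees(np.arccos(-Rt.as_matrix()[:,2]@d)))
```

The rod has moved with the knob: about 36 mm is showing and forces are low. I continue.

Call:
{"method": "move_arm", "body": {
  "commands": [
    [[0,0,-0.08],[0,0,0],0],
    [[0,0,-0.12],[0,0,0],0],
    [[0,0,-0.12],[0,0,0],0],
    [[0,0,-0.12],[0,0,0],0],
    [[0,0,-0.12],[0,0,0],0],
    [[0,0,-0.12],[0,0,0],0],
    [[0,0,-0.12],[0,0,0],0],
    [[0,0,-0.12],[0,0,0],0],
    [[0,0,-0.12],[0,0,0],0],
    [[0,0,-0.12],[0,0,0],0],
    [[0,0,-0.12],[0,0,0],0],
    [[0,0,-0.1],[0,0,0],0],
    [[0,0,-0.06],[0,0,0],0],
    [[0,0,0],[0,0,0],0]
  ]
}}

```text
time: 19.92
ee_pos: [0.5215, -0.0328, 0.2647]
eef_rot: [0.011, 0.976, 0.003, 0.218]
wrist_force: [0.5, -0.3, -4.5]
gripper_width: 0.314
grip_force: 20.0
```

```bash
python3 chk.py 2>/dev/null
```

```text
19.925 [ 0.52148169 -0.0327955   0.26468937] F tool [-1.43  0.22  4.33] T tool [ 0.03 -0.63 -0.05] 19.99927716795355
0 15 [ 24. 158. 181.]
4 15 [ 23. 159. 184.]
8 11 [ 23. 158. 184.]
12 16 [ 23.  137.5 179. ]
16 16 [ 22.   20.5 150.5]
20 12 [ 15.5   2.  149. ]
24 12 [ 30.   2. 150.]
28 13 [ 16.   2. 147.]
32 10 [  0.    2.  150.5]
36 16 [ 17.    3.5 153. ]
40 16 [ 17.    2.  150.5]
44 14 [ 54.    3.5 152. ]
48 13 [ 30.   2. 147.]
52 12 [ 16.    2.  149.5]
56 14 [ 16.   2. 147.]
60 12 [  6.    2.  150.5]
64 12 [ 60.   2. 150.]
68 17 [ 18.   2. 143.]
72 13 [ 45.   4. 112.]
76 7 [30. 14. 63.]
80 19 [90. 24. 33.]
84 22 [113.   16.5  54. ]
88 14 [110.   14.5  76. ]
92 16 [120.   16.5  32.5]
96 18 [120.   26.5  29.5]
100 18 [107.5  21.   29. ]
104 17 [110.  16.  36.]
108 20 [108.  15.  84.]
tool z vs -d deg nan
rot units(8deg) [ 0.01148143 -0.00073236  0.01368281] shift units(30mm) in old tool [-0.06477152 -0.01903636  2.2894229 ] in new tool [-0.06461362 -0.0152432   2.28955083] tgt [ 0.5489265 -0.0336255  0.2015765]
```

About 79 mm is showing, with the yellow upper edge at roughly 17 mm. I need about 14 mm more.

Call:
{"method": "move_arm", "body": {
  "commands": [
    [[0,0,-0.06],[0,0,0],0],
    [[0,0,-0.1],[0,0,0],0],
    [[0,0,-0.1],[0,0,0],0],
    [[0,0,-0.1],[0,0,0],0],
    [[0,0,-0.07],[0,0,0],0],
    [[0,0,-0.03],[0,0,0],0],
    [[0,0,0],[0,0,0],0],
    [[0,0,0],[0,0,0],0],
    [[0,0,0],[0,0,0],0],
    [[0,0,0],[0,0,0],0]
  ]
}}

```text
time: 21.22
ee_pos: [0.5157, -0.0325, 0.277]
eef_rot: [0.011, 0.976, 0.003, 0.218]
wrist_force: [0.1, 0.4, -5.2]
gripper_width: 0.313
grip_force: 20.0
```

```bash
python3 chk.py 2>/dev/null | head -14; ls pics; cp pics/s_2[1-9]*.png pics/fin.png
```

```text
21.225 [ 0.51566655 -0.03254466  0.27700916] F tool [-2.09 -0.5   4.8 ] T tool [ 0.04 -0.58  0.02] 19.999270637053996
0 13 [ 23.   2. 140.]
4 14 [ 19.   10.5 145. ]
8 15 [ 22. 125. 170.]
12 14 [ 23.  156.5 184.5]
16 15 [ 24. 157. 186.]
20 12 [ 23.5 156.5 187. ]
24 14 [ 23.  151.  179.5]
28 15 [ 22.  75. 157.]
32 8 [ 14.   2. 150.]
36 16 [ 16.5   2.  153. ]
40 16 [ 24.    2.  149.5]
44 14 [ 17.5   2.  150.5]
48 12 [ 17.5   3.5 152.5]
crop0.png
s2.png
s3.png
s4.png
s_18.1.png
s_19.9.png
s_21.2.png
scene0.png
top0.png
w1.png
w5.png
w6.png
```

View pics/fin.png

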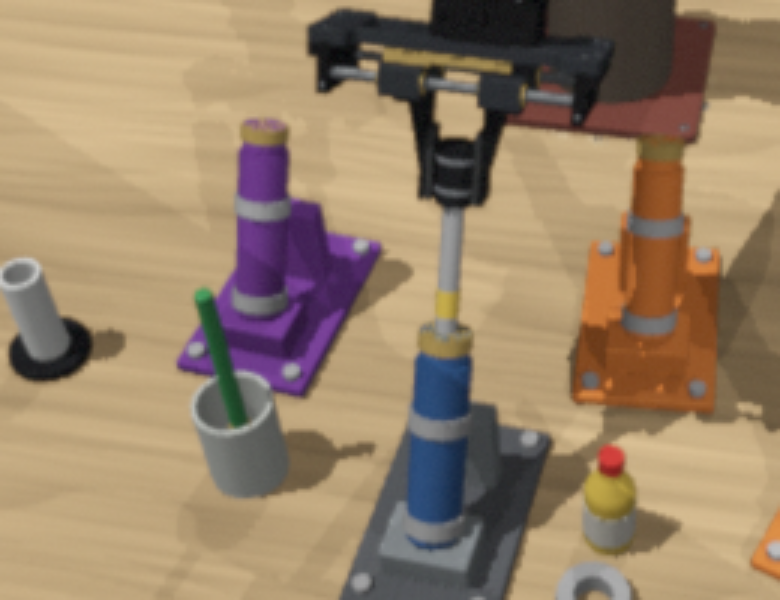

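The final picture shows the full yellow band out at crop (447,305), with bare steel below it and about 92 mm showing. The red band is hidden and the brush is standing in the pot at (225,370).

```bash
python3 -c "
from rig import sign_off; print(sign_off())"
```

```text
the job is handed in; nothing more can be done
None
```

I handed the job in at about 21 s: the brush stands free in the oil pot, and the gripper holds the rod with about 92 mm showing, the whole yellow band out and the red band hidden; no verdict came back.

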